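# Release a freezer box from the roller track and set it in the tray

### The job

The freezer box is held back on the roller track by a cam latch. Turn the latch handle a quarter turn, over its cam, until it drops fully into the low notch on the other side and leave it there; then roll the box along the rollers right up against the end stop without lifting it on the way. Finally lift the box off by its bar handle and set it down gently, flat inside the low square tray, without disturbing the bottle, the flask or the tip box standing around.

Things in the scene. Friction and masses are not known exactly. Their poses are not given: they have to be found in the camera images.
- track: Fixed aluminium roller track, 396 x 153 mm, 12 free rollers; origin on the worktop under its middle. Its y axis runs along it: the box rolls towards +y. x points across, away from the robot; z up. Roller tops are 45 mm above the worktop; side guides 137 mm apart stand 10 mm above the rollers. The latch stands on the robot's side, its axis at track (-110, -5) mm.
- stop_place (a point): Where the centre of the box (box_mid) is when the box stands on the rollers against the end stop: track frame (0, 123, 70) mm.
- latch_pivot (a point): Point on the latch's upright turning axis, 112 mm above the worktop (the height of latch_grip when the latch is down); its axes are the track's.
- latch_grip (a point): Centre of the latch handle's grip: an upright black round post, 20 mm in diameter for 24 mm up and 24 mm down from here, top 29 mm above, a 25 mm wide collar below. It stands 85 mm from the turning axis on one end of a flat steel arm (18 mm high, top 34 mm below this point). The arm's other half, equally long, is the blade that blocks the box.
- latch_turn (a joint): Turn of the latch in rad, counter-clockwise from above, 0 to 1.6. At 0 to 0.08 (start) the blade crosses the track and the post points to track -x. From 0.15 to 0.95 it climbs the cam, to 1.15 runs on the crest, by 1.34 has dropped into the low notch (1.34 to 1.6): arm along the track, post on the track -y side. Needs 1 to 3 N at the post; let go on the ramp it slides back.
- latch_lift (a joint): Rise of the whole latch with its post, in m: 0 when down in either notch, about 0.012 on the crest, at most 0.02. A spring and its weight press it down with 5 to 8 N; it rises by itself when turned, if not held down.
- box_mid (a point): Centre of the freezer box, half-way up (25 mm above its underside): a pale square cardboard box 134 x 134 x 50 mm, 0.3 to 0.5 kg, one rigid piece with lid and handle; its axes are the track's at the start. The only box with a bar handle on its lid.
- box_grip (a point): Middle of the bar handle on the box's lid, 98 mm above the box's underside and 73 mm above box_mid: a black bar 104 mm long along the box's x axis, 12 mm thick (along the box's y), 16 mm high, on two posts 90 mm apart; 40 mm free below it.
- tray: Fixed low square steel tray, 172 x 172 mm outside, rim 14 mm high and 5 mm thick, 162 mm square inside, floor 5 mm thick; sides along its x and y. Origin under its middle, on the worktop.
- tray_mid (a point): Middle of the tray's floor, on its upper face; the box's underside rests at this height, with box_mid 25 mm and box_grip 98 mm above it.
- bottle: Bystander: clear reagent bottle with a screw cap, 57 mm wide, 104 mm high; origin under its middle.
- flask: Bystander: small conical flask with a plug, 63 mm wide, 137 mm high; origin under its middle.
- tip_box: Bystander: pipette tip box, 86 x 121 x 67 mm; origin under its middle.
- end_stop (a point): Middle of the top inner edge of the end stop, a plate across the track's +y end, 80 mm above the worktop (35 mm above the rollers).
Mind the look-alikes: they are no part of the job. Of the things that look like the part that bears box_mid, the larger one is meant.

How it is judged:
By the outcome, as a careful person would: the job done as asked, in the order asked, and still so for the second after the job is handed in, with the robot touching nothing.
It also fails if it takes over 62 s, if anything falls off the work surface, if the arm or the gripper's body presses on something with over 40 N, if the wrist force passes 120 N, or if a joint passes its speed limit or range.

### The arm

A 6-joint arm with a two-finger parallel gripper is mounted at the origin on a cart in front of the work surface, level with it; the furniture and walls round the work are solid. World frame = base frame: x ahead of the robot, y to its left, z up, the work surface at z = 0. Lengths are in mm, angles in degrees, forces in N, time in s.
With the tool pointing down it reaches from about 300 to 850 mm from the base axis. Payload 4.2 kg.
Tool frame: the origin (TCP) lies at the very end of the fingers, on their centre line; the grasp point (between the pads) lies 19 mm behind it (env.grasp_offset is the distance from the TCP to the grasp point, in mm); z points along the fingers, y is the line along which they close (so a half turn about z gives the same grasp; the last joint's range is limited). The gripper opens to 91 mm and grips with 3 to 60 N. Pads are 32 mm wide; open, the fingers measure 118 mm over their backs; the gripper's body (76 mm by 178 mm) begins 60 mm behind the grasp point.
Start: joints at [-72.193, 18.312, 89.639, -0, 72.044, -1.146], TCP at [186.764, -543.843, 187.176] pointing down, gripper open.
Joint ranges: [-177.97, 177.97], [-48.28, 115.42], [12.27, 149.76], [-77.06, 257.06], [2.81, 150.46], [-146.56, 146.56]. Speed limits (degrees/s): [147.25, 147.25, 180, 180, 180, 180].

### API

Orientations are given as [roll, pitch, yaw] about the fixed x, y, z axes, in that order (R = Rz(yaw) Ry(pitch) Rx(roll)).
In Python, from workcell import env, eyes gives the robot as it stands.
- The arm moves only by the tool send_rows, never from a script. Its arguments are lists of equal length, an entry for each row: "grip": the opening, from -1 (shut) to 1 (fully open), so that 0 is half open; "xyz": the shift along the world's x, y, z in m, a list of three; "yaw": the turn about the world's z in degrees. A call has 1 to 8 rows; each row is the pose to reach, as a shift and turn from the pose commanded when the call began; what a row does not reach only later rows make up. A row lasts 1/12 s, in which the tool goes at most 41.7 mm and 7.16 degrees, less where a joint would pass 70% of its speed; a pose out of reach is approached as far as the arm can. A call with a gripper value outside its range is refused whole. The fingers move at their own pace and stop on an object; "grip_force" is the grip in N (left out, the last holds). Time passes only in rows, so rows that repeat a pose let the fingers close. It gives the time, the measured TCP pose, the force, the opening and the grip force at its end, in the units of the state.
- env.state(): the state, without advancing time (a new reading comes with each control period).
- eyes.grab_frame(name): name is "scene" or "top"; returns a dict with "frame" (480x640x3 uint8, red, green, blue), "fx", "fy", "cx", "cy" (pixels), "D" ([k1, k2, p1, p2, k3] as OpenCV has them; the pictures are not rectified), "pose" (4x4, takes a point from camera to world coordinates). Camera axes: x right, y down, z forward; pixel columns grow to the right and rows downward; lengths in mm; the calibration is good to about 2 mm. A picture is of the moment at which its call begins. There is no depth.
- env.job_done(): hands the job in; it is judged then, once.
The state is a dict: "time_s": time; "qpos": joint angles; "qvel": joint speeds; "effort": joint torques, N m; "ee_pos": TCP position; "ee_rot": TCP orientation; "force": force on the tool from outside, world axes, zero at the start; "torque": the same for the moment, N m; "gripper_width": finger opening in mm; "gripper_force": force on a finger pad.
Only numpy, scipy, OpenCV 4.12 (cv2) and the standard library are available. Lean on these libraries where they do the work, as an engineer would, in place of code of your own. Each camera call takes 0.05 s, during which the arm holds its last target. There are 200 camera calls.

## Working session

There is one attempt and no reset: what is moved stays moved. The work goes in short steps, Python scripts to look and compute and a tool call to move; the robot and the scene stay as the last step left them, time stands still between calls to the robot, and variables do not carry over. Pictures are saved under pics/ and viewed, at most 10 in all, crops included, and the job is handed in when it is done.

Besides the shell and the picture viewer there is one more tool, called after "Request:" as name([rows], argument=value, ...), one row to a line, values as JSON. send_rows: Moves the arm, as the interface text tells. Its arguments: {"type":"object","properties":{"grip":{"type":"array"},"xyz":{"type":"array"},"yaw":{"type":"array"},"grip_force":{"type":"number"}},"required":["grip","xyz","yaw"]}

```bash
mkdir -p pics; python3 - <<'E'
from workcell import env, eyes
import cv2
for n in ("scene","top"):
    f=eyes.grab_frame(n); cv2.imwrite(f"pics/{n}0.png",f["frame"][:,:,::-1])
    print(n,f["fx"],f["fy"],f["cx"],f["cy"],f["D"],f["pose"])
print(env.state())
E
```

```text
scene 615.3787934125654 615.3787934125654 325.71131382471646 244.3624920349337 [-0.16798875  0.          0.          0.          0.        ] [[-6.54908580e-01 -5.78666609e-01  4.86044964e-01 -2.17326439e+02]
 [-7.55559976e-01  5.14117494e-01 -4.05970843e-01  5.20573638e+02]
 [-1.49624478e-02 -6.33109909e-01 -7.73917287e-01  1.36885053e+03]
 [ 0.00000000e+00  0.00000000e+00  0.00000000e+00  1.00000000e+00]]
top 566.8741255937585 566.8741255937585 322.82731857584315 232.2071191580672 [-0.10505521  0.          0.          0.          0.        ] [[ 1.91594569e-02 -9.97354874e-01  7.01154062e-02  4.45756799e+02]
 [-9.99750407e-01 -1.99170020e-02 -1.01210891e-02 -1.17396435e+02]
 [ 1.14908062e-02 -6.99039914e-02 -9.97487540e-01  1.61590860e+03]
 [ 0.00000000e+00  0.00000000e+00  0.00000000e+00  1.00000000e+00]]
{'time_s': 0.1, 'qpos': array([-7.21920234e+01,  1.83472856e+01,  8.96980359e+01,  4.19351652e-04,
        7.20427236e+01, -1.14542340e+00]), 'qvel': array([-0.09610239, -0.09133405, -0.29663332, -0.01813862,  0.00873881,
       -0.07543253]), 'effort': array([ 2.99134692e-03, -4.13328767e+01, -2.32506198e+01,  7.32311234e-02,
        4.21100913e-02, -4.50425659e-05]), 'ee_pos': array([ 186.6218943 , -543.37013586,  186.42066844]), 'ee_rot': array([-1.79911981e+02, -2.15867117e-03,  1.89532687e+01]), 'force': array([0.33031575, 1.02965057, 0.53939477]), 'torque': array([-0.0101546 , -0.0370121 , -0.01351205]), 'gripper_force': 0.0, 'gripper_width': 91.41107665830575}
```

View pics/scene0.png

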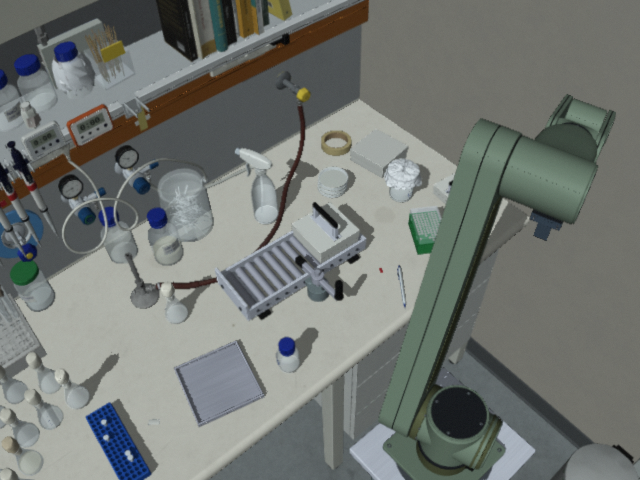

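View pics/top0.png

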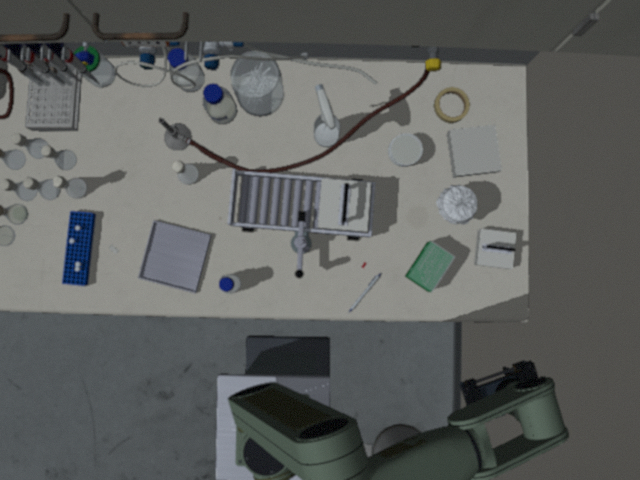

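The top view shows the track at columns 233–372, rows 172–237, with the box at (345,203), its bar at (347,203) and the latch post at (300,273). The tray is at (177,256), the bottle at (230,284), the flask at (185,172) and the tip box at (430,265). The smaller look-alike box is at (497,247). I'll enlarge this to measure.

```bash
cat > h.py <<'E'
import numpy as np, cv2
from workcell import env, eyes
def K(f): return np.array([[f["fx"],0,f["cx"]],[0,f["fy"],f["cy"]],[0,0,1.]])
def px2w(f,uv,z):
    "pixel -> world at height z"
    n=cv2.undistortPoints(np.array([[uv]],float),K(f),np.array(f["D"]))[0,0]
    P=np.array(f["pose"]); d=P[:3,:3]@[n[0],n[1],1]; o=P[:3,3]
    return o+d*(z-o[2])/d[2]
def w2px(f,p):
    P=np.linalg.inv(np.array(f["pose"])); 
    return cv2.projectPoints(np.array(p,float).reshape(-1,1,3),cv2.Rodrigues(P[:3,:3])[0],P[:3,3],K(f),np.array(f["D"]))[0][:,0]
def crop(f,x0,y0,w,h,s,name):
    c=f["frame"][y0:y0+h,x0:x0+w,::-1]
    cv2.imwrite(name,cv2.resize(c,None,fx=s,fy=s,interpolation=cv2.INTER_CUBIC))
E
python3 - <<'E'
from h import *
f=eyes.grab_frame("top"); crop(f,130,150,260,150,3,"pics/top_c.png")
f=eyes.grab_frame("scene"); crop(f,150,190,240,240,2.5,"pics/scene_c.png")
E
```

```text
(no output)
```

View pics/top_c.png

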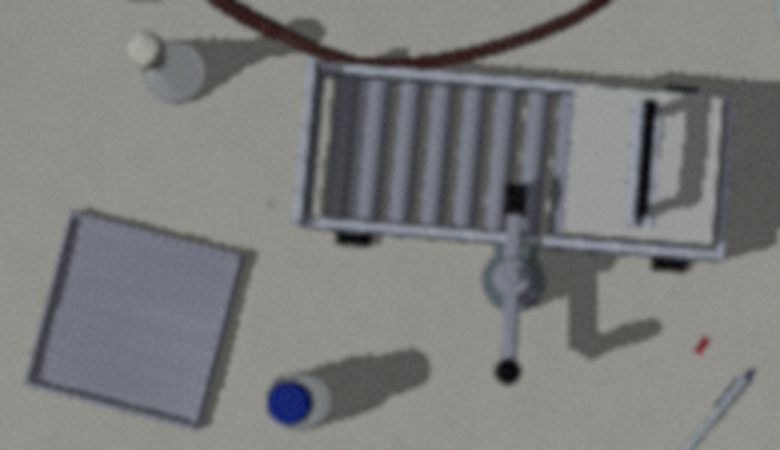

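View pics/scene_c.png

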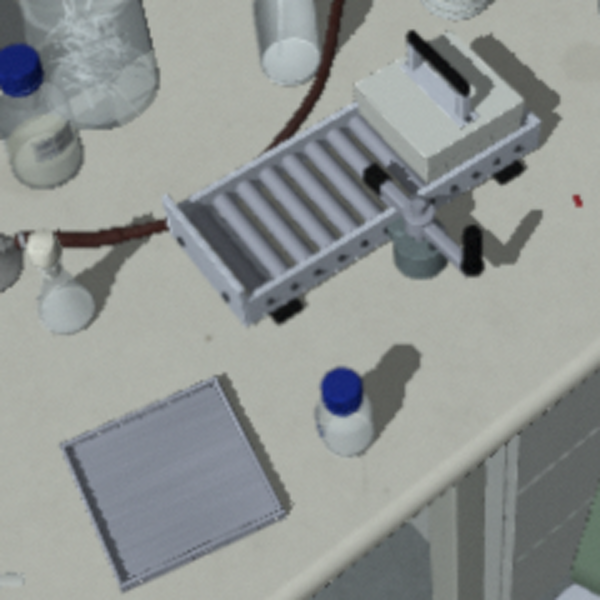

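The top crop shows the post top at (508,371), the bar ends at (650,102) and (643,222), the tray corners at (77,212), (247,253), (200,425) and (32,382), the bottle cap at (290,402) and the flask plug at (145,48). Next I compute positions and cross-check them with the scene crop.

```bash
python3 - <<'E'
from h import *
np.set_printoptions(precision=1,suppress=True)
T=eyes.grab_frame("top");S=eyes.grab_frame("scene")
t=lambda x,y,z:px2w(T,((x+.5)/3-.5+130,(y+.5)/3-.5+150),z)
s=lambda x,y,z:px2w(S,((x+.5)/2.5-.5+150,(y+.5)/2.5-.5+190),z)
print("post",t(508,371,141),s(472,232,141))
b=[t(650,102,151),t(643,222,151)]; c=[s(412,37,151),s(465,88,151)]
for e in(b,c):
    d=e[0]-e[1]; print("bar",e,(e[0]+e[1])/2,np.linalg.norm(d),np.degrees(np.arctan2(d[1],d[0])))
for e in([t(*p,14) for p in((77,212),(247,253),(200,425),(32,382))],[s(*p,14) for p in((65,445),(215,380),(285,515),(123,587))]):
    print("tray",np.array(e)[:,:2].tolist(),np.mean(e,0),np.linalg.norm(e[0]-e[1]),np.linalg.norm(e[1]-e[2]))
    for i in range(4):
        d=e[i]-e[i-1]; print(np.degrees(np.arctan2(d[1],d[0]))%90)
print("bottle",t(290,402,104),"flask",t(145,48,137), s(42,250,137),"hub",t(513,277,87))
e=[t(304,222,80),t(720,258,55),t(318,60,80),t(727,97,55)];print("track",e)
for a in(0,2):
    d=e[a]-e[a+1];print(np.linalg.norm(d),np.degrees(np.arctan2(d[1],d[0])))
E
```

```text
post [441.2 -72.6 141. ] [441.6 -67.8 141. ]
bar [array([ 676.9, -191.2,  151. ]), array([ 572. , -186.8,  151. ])] [ 624.5 -189.   151. ] 104.99003547931844 -2.4025444549925616
bar [array([ 672.9, -186.8,  151. ]), array([ 580. , -181.1,  151. ])] [ 626.4 -184.   151. ] 93.06162682679161 -3.510393372833079
tray [[582.7802543964121, 345.0094835297799], [546.9804078181203, 180.67720973623315], [383.9165483164351, 220.22832332364177], [420.49479909974275, 382.17395688643035]] [483.5 282.   14. ] 168.18657861192864 167.7918736458635
77.10129409153588
77.71011310296112
76.36620838301013
77.27231778957483
tray [[581.8483033570279, 349.3125972224252], [543.9609980144053, 190.49386684386775], [378.20876854366327, 227.89081316343692], [418.67313634228753, 389.76941038081253]] [480.7 289.4  14. ] 163.2753411424458 169.9186074817889
76.07517379284434
76.58247216803979
77.28583291533016
75.9655159351608
bottle [409.6 121.5 104. ] flask [718.9 255.  137. ] [708.9 264.8 137. ] hub [525.5 -73.6  87. ]
track [array([572. , 117.4,  80. ]), array([ 548.5, -262.9,   55. ]), array([720.9, 109.4,  80. ]), array([ 698.4, -267.5,   55. ])]
381.7645049292501 86.45601054984208
378.3432656783009 86.5792145270982
```

Request:
send_rows([
  [0.13,0.24,0.01],
  [0.13,0.24,0.01],
  [0.13,0.24,0.01],
  [0.13,0.24,0.01],
  [0.13,0.24,0.01],
  [0.13,0.24,0.01],
  [0.13,0.24,0.01],
  [0.13,0.24,0.01],
], grip=[0.3,0.3,0.3,0.3,0.3,0.3,0.3,0.3], yaw=[-2,-5,-8,-11,-14,-17,-19,-19], grip_force=10)

```text
time_s: 0.97
ee_pos: [318.1, -300.2, 197.6]
ee_rot: [-179.9, -0.1, 0.2]
force: [-0.7, -0.5, -0.9]
gripper_width: 59.4
gripper_force: 0.0
```

Request:
send_rows([
  [0.02,0.035,0],
  [0.04,0.07,0],
  [0.06,0.11,0],
  [0.08,0.15,0],
  [0.1,0.19,0],
  [0.115,0.222,0],
  [0.122,0.232,0],
  [0.123,0.232,0],
], grip=[0.3,0.3,0.3,0.3,0.3,0.3,0.3,0.3], yaw=[0,0,0,0,0,0,0,0])

```text
time_s: 1.63
ee_pos: [441.4, -69.9, 197.1]
ee_rot: [-180.0, -0.0, 0.2]
force: [0.4, -0.6, -0.6]
gripper_width: 59.1
gripper_force: 0.0
```

```bash
python3 - <<'E'
from h import *
S=eyes.grab_frame("scene");T=eyes.grab_frame("top")
crop(S,220,190,200,150,4,"pics/s1.png"); crop(T,230,210,150,110,5,"pics/t1.png")
s=env.state();print(s["ee_pos"],s["ee_rot"],s["gripper_width"],w2px(S,[s["ee_pos"]]),w2px(T,[s["ee_pos"]]))
E
```

```text
[439.87722892 -72.38198431 196.98097527] [1.79944834e+02 3.61125221e-02 3.40559175e-02] 59.49075147156361 [[340.44560051 268.16744681]] [[298.23128922 273.91678845]]
```

View pics/s1.png

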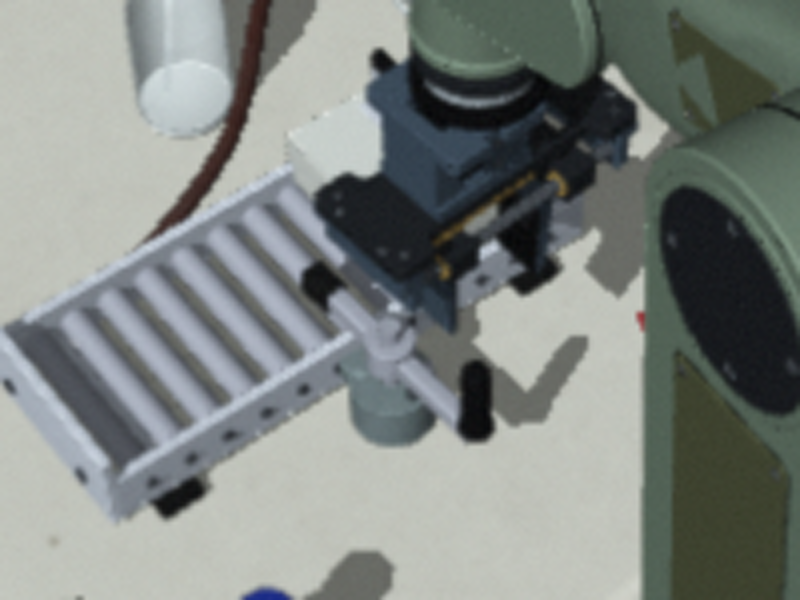

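The tips straddle the post in line with the projected TCP, so I descend around it and close to a loose cage.

Request:
send_rows([
  [0,0.001,-0.025],
  [0,0.001,-0.05],
  [0,0.001,-0.075],
  [0,0.001,-0.095],
  [0,0.001,-0.102],
  [0,0.001,-0.102],
  [0,0.001,-0.102],
  [0,0.001,-0.102],
], grip=[0.3,0.3,0.3,0.3,0.3,-0.35,-0.35,-0.35], yaw=[0,0,0,0,0,0,0,0])

```text
time_s: 2.4
ee_pos: [440.8, -71.7, 96.5]
ee_rot: [180.0, -0.2, -0.1]
force: [-0.2, -0.0, 0.1]
gripper_width: 42.3
gripper_force: 0.0
```

```bash
python3 - <<'E'
from h import *
S=eyes.grab_frame("scene");T=eyes.grab_frame("top")
crop(S,220,190,200,150,4,"pics/s2.png")
s=env.state();print(s["ee_pos"],s["ee_rot"],s["gripper_width"],s["gripper_force"],s["force"])
E
```

```text
[440.75046615 -71.33193406  96.43424339] [ 1.79960481e+02 -1.56800423e-01 -6.84574851e-02] 34.1112923545482 0.0 [ 0.14631377  0.62178109 -0.47829474]
```

View pics/s2.png

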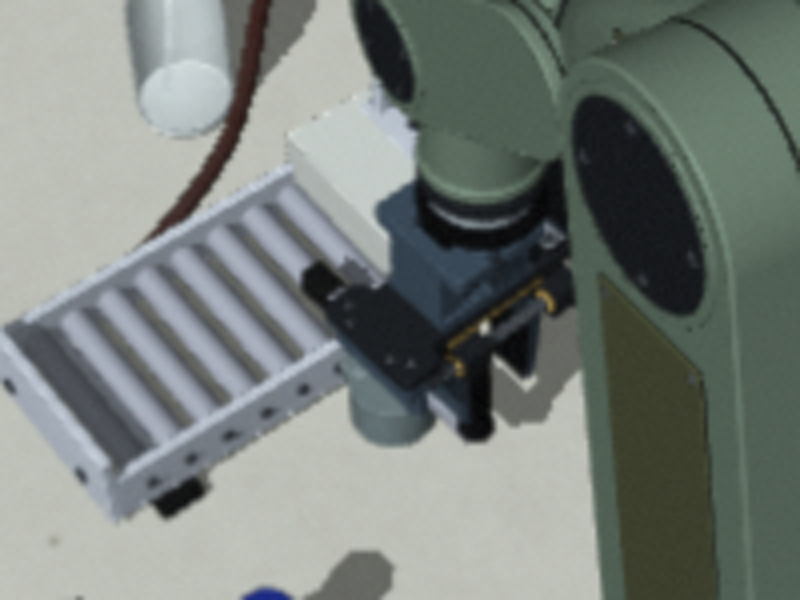

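The post stands between the fingers at about (480,400), so I start along the arc.

Request:
send_rows([
  [0.0003,-0.0074,0.002],
  [0.0013,-0.0148,0.004],
  [0.0029,-0.022,0.006],
  [0.0051,-0.0291,0.006],
  [0.008,-0.0359,0.006],
  [0.0114,-0.0425,0.006],
  [0.0154,-0.0488,0.006],
  [0.0199,-0.0546,0.006],
], grip=[-0.38,-0.38,-0.38,-0.38,-0.38,-0.38,-0.38,-0.38], yaw=[5,10,15,20,25,30,35,40])

```text
time_s: 3.17
ee_pos: [458.5, -124.5, 102.1]
ee_rot: [-179.8, 0.0, 40.2]
force: [-3.8, 5.6, 4.2]
gripper_width: 28.3
gripper_force: 3.0
```

Request:
send_rows([
  [0.005,-0.0055,0.001],
  [0.0105,-0.0105,0.001],
  [0.0163,-0.015,0.001],
  [0.0226,-0.019,0.001],
  [0.0292,-0.0224,0.001],
  [0.036,-0.0253,0.001],
  [0.0431,-0.0275,0.001],
  [0.0503,-0.0291,0.001],
], grip=[-0.38,-0.38,-0.38,-0.38,-0.38,-0.38,-0.38,-0.38], yaw=[5,10,15,20,25,30,35,40])

```text
time_s: 3.83
ee_pos: [510.7, -154.9, 103.2]
ee_rot: [179.9, 0.0, 80.2]
force: [-0.4, -0.3, 1.1]
gripper_width: 28.5
gripper_force: 0.1
```

Request:
send_rows([
  [0.003,-0.0004,0],
  [0.006,-0.0008,0],
  [0.009,-0.001,0],
  [0.009,-0.001,0],
  [0.009,-0.001,0],
  [0.009,-0.001,0],
], grip=[-0.38,-0.38,-0.38,-0.38,-0.38,-0.38], yaw=[2,4,6,6,6,6])

```text
time_s: 4.33
ee_pos: [519.0, -155.5, 102.6]
ee_rot: [180.0, 0.0, 85.9]
force: [-0.1, 0.9, -0.2]
gripper_width: 28.5
gripper_force: 0.0
```

```bash
python3 - <<'E'
from h import *
S=eyes.grab_frame("scene")
crop(S,220,190,200,150,4,"pics/s3.png")
s=env.state();print(s["ee_pos"],s["ee_rot"],s["gripper_width"],s["gripper_force"],s["force"])
E
```

```text
[ 518.93602487 -155.51349784  102.50211892] [1.79969443e+02 6.27164255e-03 8.59250904e+01] 28.29008154916288 0.0 [-0.40731049  0.45868908  0.40063912]
```

View pics/s3.png

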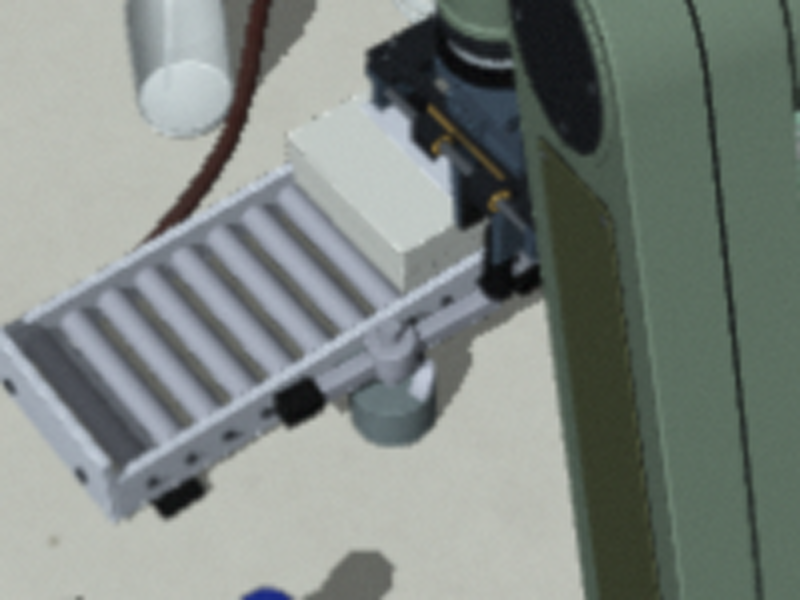

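The arm now lies along the track with the post on the -y side at about (500,280) and the blade tip at (300,400). I retract and move over the box's bar.

Request:
send_rows([
  [0,0,0],
  [0,0,0.01],
  [0,0,0.035],
  [0,0,0.06],
  [0,0,0.085],
  [0,0,0.1],
  [0.01,-0.003,0.1],
  [0.02,-0.006,0.1],
], grip=[-0.2,-0.2,-0.2,-0.1,-0.1,0.2,0.2,0.3], yaw=[0,0,0,0,0,0,6,12])

```text
time_s: 5.05
ee_pos: [539.7, -161.8, 204.9]
ee_rot: [179.8, 0.1, 98.2]
force: [0.7, -0.4, 0.6]
gripper_width: 57.8
gripper_force: 0.0
```

Request:
send_rows([
  [0.012,-0.004,0],
  [0.024,-0.007,0],
  [0.036,-0.01,0],
  [0.048,-0.014,0],
  [0.06,-0.018,0],
  [0.072,-0.022,0],
  [0.08,-0.025,0],
  [0.086,-0.025,0],
], grip=[0.3,0.3,0.3,0.3,0.3,0.3,0.3,0.3], yaw=[7,14,21,28,35,42,49,56])

```text
time_s: 5.72
ee_pos: [625.7, -187.1, 202.8]
ee_rot: [-180.0, 0.0, 154.3]
force: [-0.7, 0.0, 0.1]
gripper_width: 59.7
gripper_force: 0.0
```

Request:
send_rows([
  [0,0,0],
  [0,0,0],
  [0,0,0],
  [0,0,0],
  [0,0,0],
], grip=[0.3,0.3,0.3,0.3,0.3], yaw=[7,14,21,23,23])

```text
time_s: 6.13
ee_pos: [625.0, -186.5, 202.9]
ee_rot: [-180.0, 0.0, 177.0]
force: [-0.2, -0.2, 0.1]
gripper_width: 59.4
gripper_force: 0.0
```

```bash
python3 - <<'E'
from h import *
S=eyes.grab_frame("scene")
crop(S,220,180,200,150,4,"pics/s4.png")
s=env.state();print(s["ee_pos"],s["ee_rot"],s["gripper_width"],s["force"],s["qpos"],(w2px(S,[s["ee_pos"],[624,-188,151]])-[220,180])*4)
E
```

```text
[ 624.97517475 -186.55354252  202.848734  ] [-1.79999078e+02  3.05822959e-02  1.76887977e+02] 59.271562760208376 [0.9919624  0.76185144 0.47644866] [-1.76342909e+01  2.49222195e+01  7.71251427e+01  6.92998328e-03
  7.79228016e+01 -1.04523716e+02] [[422.98782415  84.009723  ]
 [426.74823838 137.20155986]]
```

View pics/s4.png

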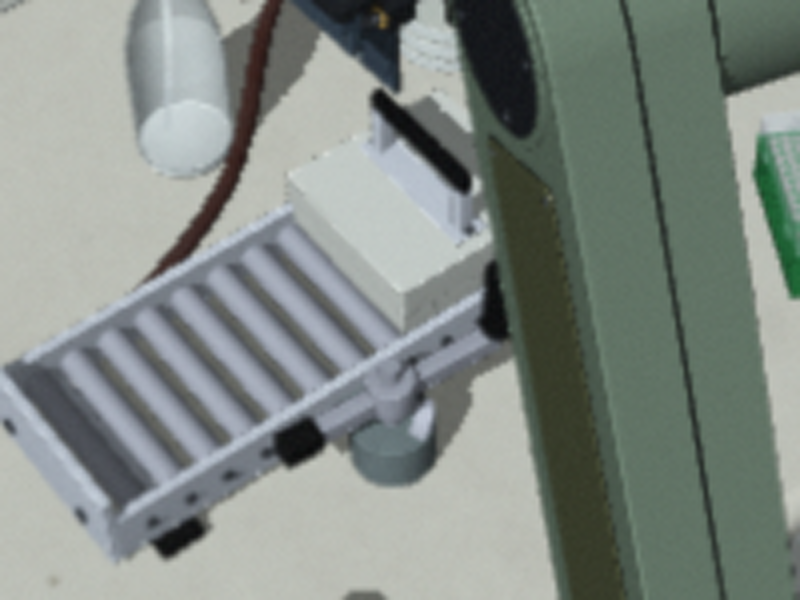

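The latch lies along the track with its post at (495,300). The bar runs from (380,95) to (465,185), right under the tool. I descend and close to a loose cage for rolling.

Request:
send_rows([
  [0,0,-0.02],
  [0,0,-0.04],
  [0,0,-0.06],
  [0,0,-0.075],
  [0,0,-0.079],
  [0,0,-0.079],
  [0,0,-0.079],
  [0,0,-0.079],
], grip=[0.3,0.3,0.3,0.3,0.3,-0.6,-0.6,-0.6], yaw=[0,0,0,0,0,0,0,0], grip_force=5)

```text
time_s: 6.85
ee_pos: [625.9, -186.8, 124.8]
ee_rot: [-180.0, 0.2, 176.9]
force: [-1.4, 0.4, 0.7]
gripper_width: 42.3
gripper_force: 0.0
```

Request:
send_rows([
  [0,0,0],
  [0,0,0],
  [0,0,0],
  [0,0,0],
], grip=[-0.6,-0.6,-0.6,-0.6], yaw=[0,0,0,0])

```text
time_s: 7.18
ee_pos: [625.1, -186.6, 123.6]
ee_rot: [-180.0, 0.0, 176.9]
force: [0.3, 0.1, -0.1]
gripper_width: 18.5
gripper_force: 0.0
```

Request:
send_rows([
  [0,0.003,0],
  [0.0005,0.008,0],
  [0.001,0.016,0],
  [0.0015,0.026,0],
  [0.002,0.038,0],
  [0.003,0.05,0],
  [0.0035,0.062,0],
  [0.004,0.074,0],
], grip=[-0.6,-0.6,-0.6,-0.6,-0.6,-0.6,-0.6,-0.6], yaw=[0,0,0,0,0,0,0,0])

```text
time_s: 7.85
ee_pos: [629.1, -110.9, 123.2]
ee_rot: [180.0, 0.0, 177.0]
force: [-0.1, -0.8, -0.9]
gripper_width: 18.1
gripper_force: 0.3
```

Request:
send_rows([
  [0.0005,0.012,0],
  [0.001,0.024,0],
  [0.002,0.036,0],
  [0.003,0.048,0],
  [0.0035,0.06,0],
  [0.004,0.072,0],
  [0.005,0.084,0],
  [0.0055,0.095,0],
], grip=[-0.6,-0.6,-0.6,-0.6,-0.6,-0.6,-0.6,-0.6], yaw=[0,0,0,0,0,0,0,0])

```text
time_s: 8.52
ee_pos: [634.5, -16.3, 123.1]
ee_rot: [180.0, -0.0, 177.0]
force: [0.1, -0.4, -0.1]
gripper_width: 18.2
gripper_force: 0.1
```

Request:
send_rows([
  [0.0005,0.008,0],
  [0.001,0.014,0],
  [0.0015,0.02,0],
  [0.002,0.026,0],
  [0.002,0.032,0],
  [0.002,0.037,0],
  [0.0025,0.042,0],
  [0.003,0.046,0],
], grip=[-0.6,-0.6,-0.6,-0.6,-0.6,-0.6,-0.6,-0.6], yaw=[0,0,0,0,0,0,0,0])

```text
time_s: 9.18
ee_pos: [637.4, 28.9, 123.2]
ee_rot: [180.0, -0.0, 176.9]
force: [-0.3, -1.1, 0.4]
gripper_width: 18.0
gripper_force: 0.1
```

Request:
send_rows([
  [0,0.0025,0],
  [0,0.005,0],
  [0,0.0075,0],
  [0.0005,0.01,0],
  [0.001,0.0125,0],
  [0.001,0.015,0],
  [0.001,0.0175,0],
  [0.001,0.02,0],
], grip=[-0.6,-0.6,-0.6,-0.6,-0.6,-0.6,-0.6,-0.6], yaw=[0,0,0,0,0,0,0,0])

```text
time_s: 9.85
ee_pos: [638.6, 48.7, 123.2]
ee_rot: [180.0, 0.0, 177.0]
force: [0.4, 0.3, 0.5]
gripper_width: 18.2
gripper_force: 0.1
```

Request:
send_rows([
  [0,0.0015,0],
  [0,0.003,0],
  [0,0.0045,0],
  [0,0.006,0],
  [0,0.006,0],
  [0,0.006,0],
], grip=[-0.6,-0.6,-0.6,-0.6,-0.6,-0.6], yaw=[0,0,0,0,0,0])

```text
time_s: 10.35
ee_pos: [638.6, 54.2, 123.2]
ee_rot: [-180.0, 0.0, 177.0]
force: [-0.3, -0.9, 0.1]
gripper_width: 18.4
gripper_force: 0.7
```

```bash
python3 - <<'E'
from h import *
S=eyes.grab_frame("scene")
crop(S,190,180,200,150,4,"pics/s5.png")
s=env.state();print(s["ee_pos"],s["gripper_width"],s["force"])
E
```

```text
[638.55184341  54.1967247  123.21105015] 18.294013715789497 [ 0.6295694  -1.5726086   0.83119786]
```

View pics/s5.png

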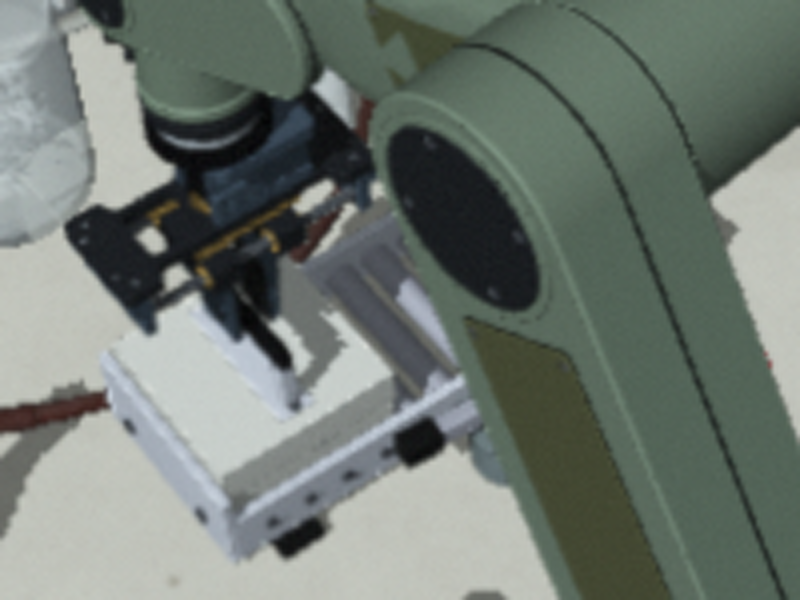

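The box is almost at the end plate along (110,370)–(240,530). I press on slowly until the force rises.

Request:
send_rows([
  [0,0.001,0],
  [0,0.002,0],
  [0,0.003,0],
  [0,0.003,0],
], grip=[-0.6,-0.6,-0.6,-0.6], yaw=[0,0,0,0])

```text
time_s: 10.73
ee_pos: [638.8, 56.1, 123.9]
ee_rot: [-179.9, 0.1, 177.0]
force: [0.5, -6.1, 2.7]
gripper_width: 18.2
gripper_force: 2.6
```

Contact with the stop is confirmed at 6 N. I back off half the cage gap and grip the bar.

Request:
send_rows([
  [0,-0.002,0],
  [0,-0.0035,0],
  [0,-0.0035,0],
  [0,-0.0035,0],
  [0,-0.0035,0],
  [0,-0.0035,0],
  [0,-0.0035,0],
  [0,-0.0035,0],
], grip=[-0.6,-0.6,-1,-1,-1,-1,-1,-1], yaw=[0,0,0,0,0,0,0,0], grip_force=30)

```text
time_s: 11.4
ee_pos: [638.4, 53.0, 123.5]
ee_rot: [-179.9, 0.0, 176.9]
force: [-0.6, -5.3, 2.9]
gripper_width: 10.9
gripper_force: 30.0
```

```bash
python3 - <<'E'
from h import *
s=env.state();print(s["time_s"],s["ee_pos"],s["gripper_width"],s["gripper_force"],s["force"])
T=eyes.grab_frame("top"); crop(T,130,150,260,150,3,"pics/t6.png")
S=eyes.grab_frame("scene"); crop(S,140,180,240,240,2.5,"pics/s6.png")
E
```

```text
11.4 [638.39957574  52.95817861 123.45412199] 10.910747673520474 30.036513805389404 [-0.60430789 -5.27610831  2.93462261]
```

View pics/t6.png

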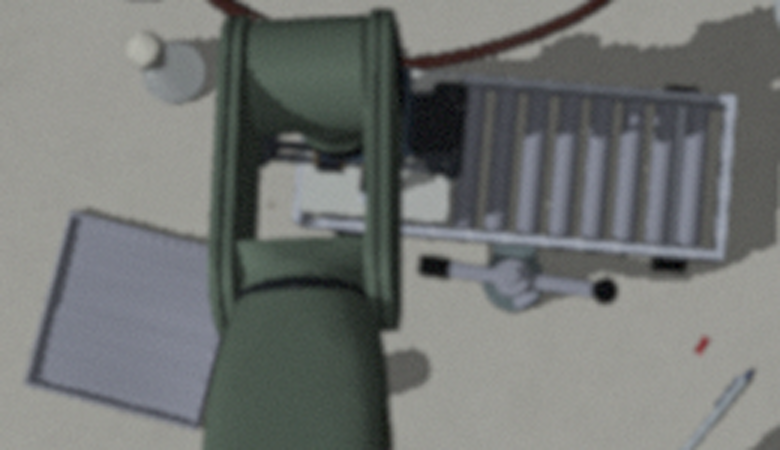

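The latch stays over, about 87° from its start. Its post top is at (604,291) and blade tip at (435,267), and the box is at the stop. The picture budget is now used up, so from here I check by numbers. First I hold the known gripped pose against the lid corners I saw, to get each camera's bias.

```bash
python3 - <<'E'
from h import *
np.set_printoptions(precision=1,suppress=True)
T=eyes.grab_frame("top");S=eyes.grab_frame("scene")
t=lambda x,y,z:px2w(T,((x+.5)/3-.5+130,(y+.5)/3-.5+150),z)
s=lambda x,y,z:px2w(S,((x+.5)/4-.5+190,(y+.5)/4-.5+180),z)
c=np.array([638.4,53.]); a=np.radians(-3.2); R=np.array([[np.cos(a),-np.sin(a)],[np.sin(a),np.cos(a)]])
print("pred -+",c+R@[-67,67],"scene",s(228,478,95)); 
print("pred --",c+R@[-67,-67],"scene",s(395,380,95),"top",t(451,221,95))
print("pred ++",c+R@[67,67],"scene",s(103,350,95))
E
```

```text
pred -+ [575.2 123.6] scene [580.4 117.   95. ]
pred -- [567.8 -10.2] scene [570.5  -9.7  95. ] top [574.3 -17.1  95. ]
pred ++ [709.  116.2] scene [716.5 118.9  95. ]
```

Request:
send_rows([
  [0,-0.001,0.002],
  [0,-0.001,0.006],
  [0,-0.001,0.012],
  [0,-0.001,0.022],
  [0,-0.001,0.036],
  [0,-0.001,0.052],
  [0,-0.001,0.068],
  [0,-0.001,0.08],
], grip=[-1,-1,-1,-1,-1,-1,-1,-1], yaw=[0,0,0,0,0,0,0,0])

```text
time_s: 12.27
ee_pos: [638.9, 53.8, 205.5]
ee_rot: [179.9, 0.1, 177.0]
force: [0.3, 0.3, -3.9]
gripper_width: 11.1
gripper_force: 30.0
```

Both cameras place the box about 5 mm further in x than the tool. In y, the scene camera reads true and the top camera reads 7 mm low. The tool target over the tray is therefore (477, 289), yaw 167.

Request:
send_rows([
  [-0.003,0.004,0.004],
  [-0.009,0.013,0.01],
  [-0.019,0.028,0.015],
  [-0.031,0.045,0.015],
  [-0.043,0.063,0.015],
  [-0.056,0.082,0.015],
  [-0.069,0.1,0.015],
  [-0.081,0.118,0.015],
], grip=[-1,-1,-1,-1,-1,-1,-1,-1], yaw=[0,0,-1,-2,-3,-4,-5,-6])

```text
time_s: 12.93
ee_pos: [555.2, 172.6, 217.7]
ee_rot: [180.0, -0.1, 170.9]
force: [0.1, 0.1, -3.5]
gripper_width: 10.8
gripper_force: 30.0
```

Request:
send_rows([
  [-0.013,0.018,0],
  [-0.026,0.037,0],
  [-0.039,0.056,0],
  [-0.051,0.074,0],
  [-0.063,0.092,0],
  [-0.073,0.106,0],
  [-0.079,0.115,0],
  [-0.081,0.118,0],
], grip=[-1,-1,-1,-1,-1,-1,-1,-1], yaw=[-1,-2,-3,-4,-4,-4,-4,-4])

```text
time_s: 13.6
ee_pos: [474.5, 290.6, 217.9]
ee_rot: [180.0, -0.1, 167.1]
force: [0.4, -0.2, -3.6]
gripper_width: 11.3
gripper_force: 30.0
```

Request:
send_rows([
  [0,0,-0.005],
  [0,0,-0.015],
  [0,0,-0.03],
  [0,0,-0.045],
  [0,0,-0.06],
  [0,0,-0.075],
  [0,0,-0.085],
  [0,0,-0.09],
], grip=[-1,-1,-1,-1,-1,-1,-1,-1], yaw=[0,0,0,0,0,0,0,0])

```text
time_s: 14.27
ee_pos: [475.8, 287.5, 125.8]
ee_rot: [-179.8, -0.2, 166.9]
force: [0.1, 0.5, -4.7]
gripper_width: 11.1
gripper_force: 30.0
```

```bash
python3 - <<'E'
from h import *
s=env.state();print(s["time_s"],s["ee_pos"],s["ee_rot"],s["gripper_width"],s["force"],s["qpos"])
E
```

```text
14.2667 [475.77006482 287.4754958  125.79682975] [-1.79837778e+02 -1.55888437e-01  1.66881833e+02] 11.051672238962812 [ 0.07584467  0.52012983 -4.66499901] [ 2.99641222e+01  1.93665054e+01  9.74094986e+01 -1.34192099e-02
  6.34486588e+01 -4.69119093e+01]
```

```bash
python3 - <<'E'
from h import *
np.set_printoptions(precision=1,suppress=True)
S=eyes.grab_frame("scene"); im=S["frame"]
p=env.state()["ee_pos"]; c=p[:2]+[5,-1]; zt=97; a=np.radians(-13)
R=np.array([[np.cos(a),-np.sin(a)],[np.sin(a),np.cos(a)]])
pc=[np.r_[c+R@[67*i,67*j],zt] for i,j in((1,1),(-1,1),(-1,-1),(1,-1))]
px=w2px(S,pc); print("pred lid corners",px,"\n",np.array(pc))
# edge search: sample gray along outward normals of each predicted lid edge
g=cv2.cvtColor(im,cv2.COLOR_RGB2GRAY).astype(np.float32)
for k,n in enumerate(("+y","-x","-y","+x")):
    A,B=[np.array(pc[i][:2]) for i in(((1,0),(1,2),(2,3),(0,3))[k])]
    out=R@{"+y":[0,1],"-x":[-1,0],"-y":[0,-1],"+x":[1,0]}[n]
    off=np.arange(-16,17,2)
    rows=[]
    for f in(.15,.3,.45,.6,.75,.9):
        q=w2px(S,[np.r_[A+f*(B-A)+o*out,zt] for o in off]).astype(np.float32)
        rows.append(cv2.remap(g,q[:,:1],q[:,1:],cv2.INTER_LINEAR)[:,0])
    print(n,off[[0,-1]]);print(np.array(rows).astype(int))
E
```

```text
pred lid corners [[177.4 354.1]
 [197.5 400.2]
 [251.4 375.6]
 [229.1 331.5]] 
 [[561.  336.8  97. ]
 [430.5 367.   97. ]
 [400.3 236.4  97. ]
 [530.9 206.3  97. ]]
+y [-16  16]
[[210 209 209 210 211 210 208 193 171 159 157 156 153 119  93  83  89]
 [209 209 210 209 210 210 205 187 164 157 158 158 154 128 100  87  94]
 [209 209 209 210 210 208 200 182 162 160 160 159 154 124  95  86  92]
 [209 208 209 209 210 210 203 187 167 161 160 159 150 119  94  85  92]
 [211 210 210 210 211 210 203 180 159 148 146 151 144 146 139 132 137]
 [187 187 184 182 182 176 183 178 167 176 168 121  70  56  62  89 153]]
-x [-16  16]
[[210 209 210 210 208 198 174 161 157 156 155 153 153 156 157 157 156]
 [210 210 210 210 209 197 180 163 158 156 156 156 156 157 157 156 151]
 [200 202 208 210 210 204 187 168 158 156 155 154 153 151 152 156 154]
 [198 206 210 211 208 195 169 160 157 156 155 155 155 155 156 155 156]
 [210 208 209 210 210 199 181 162 158 156 155 154 155 156 156 155 149]
 [210 210 211 210 208 201 180 164 157 156 155 154 155 156 157 155 155]]
-y [-16  16]
[[209 210 210 210 210 210 210 209 199 141  98  91 102 109 109 108 108]
 [209 209 210 210 210 210 211 209 196 149  94  89 101 108 109 110 110]
 [129 173 202 210 209 210 211 209 197 136 100  93 105 109 110 110 110]
 [140 166 142 128 120 125 133 145 178 150 101  88 102 107 107 108 109]
 [114 115 115 114 114 115 115 116 114 105  94 101 106 107 107 108 108]
 [ 93 102 101  99 105 102 104 107 102  90  96  98  93  96  92  95  99]]
+x [-16  16]
[[207 194 158 109  91  89  98 140 177 203 204 200 196 174 132  70  37]
 [168 162 133 105  91 104 111 127 145 157 164 173 168 144 101  64  34]
 [ 22  22  24  28  31  32  32  32  32  33  43  61  80  80  62  42  31]
 [ 16  23  45  66  81  77  66  49  52  62  69  69  69  78  62  36  29]
 [ 24  24  26  30  32  32  31  31  32  32  34  43  63  83  58  35  26]
 [113 107  87  68  76  78  68  76  95 120 142 156 139 103  61  36  26]]
```

The lid edges are parallel to the prediction, and the box sits about 3 mm too far in +x and 5 mm short in y. I correct that and lower.

Request:
send_rows([
  [-0.002,0.003,0],
  [-0.003,0.005,-0.002],
  [-0.003,0.005,-0.008],
  [-0.003,0.005,-0.014],
  [-0.003,0.005,-0.02],
  [-0.003,0.005,-0.026],
  [-0.003,0.005,-0.031],
  [-0.003,0.005,-0.035],
], grip=[-1,-1,-1,-1,-1,-1,-1,-1], yaw=[0,0,0,0,0,0,0,0])

```text
time_s: 14.98
ee_pos: [473.2, 293.8, 92.3]
ee_rot: [-180.0, -0.0, 167.0]
force: [0.7, 0.1, -3.7]
gripper_width: 11.0
gripper_force: 30.0
```

Request:
send_rows([
  [0,0,-0.001],
  [0,0,-0.002],
  [0,0,-0.003],
  [0,0,-0.004],
  [0,0,-0.004],
  [0,0,-0.004],
], grip=[-1,-1,-1,-1,-1,-1], yaw=[0,0,0,0,0,0])

```text
time_s: 15.48
ee_pos: [473.5, 294.0, 89.3]
ee_rot: [180.0, 0.0, 167.0]
force: [-0.9, 0.7, -3.4]
gripper_width: 11.4
gripper_force: 30.0
```

Request:
send_rows([
  [0,0,-0.001],
  [0,0,-0.002],
  [0,0,-0.003],
  [0,0,-0.004],
  [0,0,-0.004],
], grip=[-1,-1,-1,-1,-1], yaw=[0,0,0,0,0])

```text
time_s: 15.9
ee_pos: [473.3, 293.9, 84.9]
ee_rot: [-180.0, -0.0, 167.0]
force: [1.0, 0.2, -4.1]
gripper_width: 10.9
gripper_force: 30.0
```

Request:
send_rows([
  [0,0,-0.0005],
  [0,0,-0.001],
  [0,0,-0.0015],
  [0,0,-0.0015],
], grip=[-1,-1,-1,-1], yaw=[0,0,0,0])

```text
time_s: 16.23
ee_pos: [473.5, 293.9, 83.6]
ee_rot: [180.0, -0.0, 167.0]
force: [-0.2, -0.7, -3.4]
gripper_width: 10.9
gripper_force: 30.0
```

Request:
send_rows([
  [0,0,-0.0005],
  [0,0,-0.001],
  [0,0,-0.0015],
  [0,0,-0.0015],
], grip=[-1,-1,-1,-1], yaw=[0,0,0,0])

```text
time_s: 16.57
ee_pos: [473.3, 293.3, 82.9]
ee_rot: [-179.9, 0.0, 167.0]
force: [-2.1, -4.5, 5.4]
gripper_width: 10.9
gripper_force: 30.0
```

Floor contact came at the expected height (83 against 83.5), so I release and go up.

Request:
send_rows([
  [0,0,0.001],
  [0,0,0.001],
  [0,0,0.001],
  [0,0,0.001],
  [0,0,0.001],
  [0,0,0.01],
  [0,0,0.025],
  [0,0,0.045],
], grip=[-0.65,-0.5,-0.3,-0.2,-0.2,-0.2,-0.2,-0.2], yaw=[0,0,0,0,0,0,0,0], grip_force=5)

```text
time_s: 17.23
ee_pos: [472.7, 293.6, 127.0]
ee_rot: [-179.9, -0.1, 167.0]
force: [1.3, -0.1, 0.1]
gripper_width: 36.8
gripper_force: 0.0
```

Request:
send_rows([
  [0,0,0.03],
  [0,0,0.06],
  [0,0,0.1],
  [0,0,0.14],
  [-0.02,0,0.16],
  [-0.05,0,0.16],
  [-0.08,0,0.16],
  [-0.1,0,0.16],
], grip=[-0.2,-0.2,-0.2,-0.2,-0.2,-0.2,-0.2,-0.2], yaw=[0,0,0,0,0,0,0,0])

```text
time_s: 17.9
ee_pos: [371.4, 293.8, 288.5]
ee_rot: [179.9, 0.0, 167.0]
force: [-0.1, 0.1, 0.4]
gripper_width: 36.6
gripper_force: 0.0
```

```bash
python3 - <<'E'
from h import *
s=env.state();print(s["time_s"],s["ee_pos"],s["force"],s["gripper_width"])
S=eyes.grab_frame("scene");S["pose"]=np.array(S["pose"])
g=cv2.cvtColor(S["frame"],cv2.COLOR_RGB2GRAY).astype(np.float32)
a=np.radians(-13);R=np.array([[np.cos(a),-np.sin(a)],[np.sin(a),np.cos(a)]])
def scan(c,h,z,off):
    for n,o in(("+y",(0,1)),("-x",(-1,0)),("-y",(0,-1)),("+x",(1,0))):
        o=np.array(o); t=np.array([-o[1],o[0]])
        print(n,z)
        for f in(-.7,-.35,0,.35,.7):
            q=w2px(S,[np.r_[c+R@(o*(h+d)+t*f*h),z] for d in off]).astype(np.float32)
            print("  ",cv2.remap(g,q[:,:1],q[:,1:],cv2.INTER_LINEAR)[:,0].astype(int).tolist())
scan(np.array([480.7,289.4]),67,55,np.arange(-16,17,2))   # lid, offsets -16..16 about the tray's centre
scan(np.array([480.7,289.4]),86,14,np.arange(-16,17,2))   # rim, same centre
crop(S,150,290,140,150,4,"pics/s7.png")
E
```

```text
17.9 [371.39191458 293.81628194 288.51573913] [-0.10084757  0.11105092  0.35095107] 36.570502532593856
+y 55
   [206, 205, 205, 206, 205, 206, 205, 201, 189, 168, 158, 145, 124, 99, 88, 97, 130]
   [205, 205, 205, 206, 206, 206, 205, 203, 185, 167, 156, 146, 113, 91, 83, 92, 136]
   [206, 206, 205, 205, 206, 206, 205, 207, 199, 178, 156, 138, 117, 92, 81, 85, 130]
   [205, 205, 206, 206, 205, 205, 205, 202, 182, 157, 149, 140, 105, 88, 81, 89, 124]
   [205, 204, 204, 205, 205, 206, 206, 208, 203, 179, 159, 151, 127, 94, 83, 86, 128]
-x 55
   [205, 205, 205, 205, 206, 206, 207, 202, 180, 160, 154, 153, 151, 150, 151, 152, 151]
   [206, 206, 206, 206, 206, 205, 204, 201, 176, 160, 153, 154, 152, 151, 151, 153, 152]
   [88, 127, 169, 198, 204, 206, 205, 198, 179, 160, 154, 152, 150, 150, 151, 152, 152]
   [205, 205, 205, 205, 205, 204, 204, 197, 178, 156, 153, 151, 150, 150, 152, 154, 152]
   [205, 205, 204, 206, 206, 205, 205, 197, 177, 157, 153, 151, 151, 151, 152, 152, 153]
-y 55
   [205, 205, 206, 206, 206, 205, 199, 168, 107, 88, 84, 81, 77, 83, 89, 98, 105]
   [195, 201, 205, 205,
[... 1753 characters left out ...]
7, 108, 106, 107, 107]
   [151, 99, 86, 84, 81, 79, 83, 83, 89, 105, 106, 107, 107, 108, 108, 107, 107]
   [151, 101, 84, 83, 80, 81, 86, 86, 93, 104, 106, 106, 107, 108, 107, 106, 105]
   [112, 53, 34, 43, 50, 54, 61, 72, 90, 103, 106, 106, 106, 107, 107, 107, 105]
+x 14
   [205, 205, 205, 204, 204, 204, 206, 206, 205, 205, 203, 198, 195, 194, 194, 187, 158]
   [201, 200, 200, 198, 181, 148, 128, 112, 109, 112, 123, 137, 157, 177, 179, 174, 144]
   [40, 41, 38, 35, 40, 39, 36, 39, 48, 46, 34, 34, 29, 25, 27, 29, 30]
   [205, 205, 205, 205, 206, 206, 205, 205, 205, 207, 208, 206, 200, 196, 194, 185, 165]
   [206, 205, 205, 205, 205, 206, 206, 205, 203, 202, 194, 181, 184, 193, 191, 188, 189]
```

The lid sits at 55 mm, parallel to the tray and centred within 2 mm. One last comparison of the bystanders, then I hand in.

```bash
python3 - <<'E'
from h import *
S=eyes.grab_frame("scene");T=eyes.grab_frame("top")
for n,F,(u,v) in(("bottle",S,(288,353)),("flask",S,(174,303)),("tip",S,(424,230)),("bottle",T,(230,284)),("flask",T,(185,172)),("tip",T,(430,265))):
    o=cv2.imread("pics/scene0.png" if F is S else "pics/top0.png")[v-14:v+15,u-14:u+15]
    w=F["frame"][v-20:v+21,u-20:u+21,::-1].copy()
    r=cv2.minMaxLoc(cv2.matchTemplate(w,o,cv2.TM_CCOEFF_NORMED));print(n,round(r[1],3),np.array(r[3])-6)
E
```

```text
bottle 0.999 [0 0]
flask 0.809 [0 0]
tip -0.248 [ 5 -6]
bottle 0.998 [0 0]
flask 0.995 [0 0]
tip 0.874 [ 0 -1]
```

```bash
python3 -c "
from workcell import env
print(env.job_done())"
```

```text
the job is handed in; nothing more can be done
None
```

The job is handed in at about 18 s: the latch is in its low notch, the box was rolled to the end stop and now sits flat and centred in the tray; bottle and flask checked unmoved, while the tip box, which the arm never went near, could not be checked as surely.

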